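# Set the empty board clamp to its first notch

### The arm

A 7-joint arm with a two-finger parallel gripper is mounted at the origin on the work surface; the furniture and walls round the work are solid. World frame = base frame: x ahead of the robot, y to its left, z up, the work surface at z = 0. Lengths are in m, angles in rad, forces in N, time in s.
With the tool pointing down it reaches from about 0.425 to 1.025 m from the base axis. Payload 9.4 kg.
Tool frame: the origin (TCP) lies at the centre of the arm's flange, where the gripper is bolted on; the fingertips stand ahead of it and the grasp point (between the pads) lies 167 mm ahead of it (robot.finger_overhang is the z of the fingertips in the tool frame, in m); z points along the fingers, y is the line along which they close (so a half turn about z gives the same grasp; the last joint's range is limited). The gripper opens to 93 mm and grips with 3 to 60 N. Pads are 15 mm wide; open, the fingers measure 128 mm over their backs; the gripper's body (75 mm by 188 mm) begins 65 mm behind the grasp point.
Start: joints at [-1.315, 0.599, -0.003, 1.599, 0.002, 0.943, -0.08], TCP at [0.237, 0.685, 0.405] pointing down, gripper open.
Joint ranges: [-2.57, 2.57], [-0.35, 1.97], [-1.29, 1.29], [0.11, 2.56], [-1.05, 4.19], [0.11, 1.86], [-2.63, 2.63]. Speed limits (rad/s): [2.22, 2.22, 3.01, 3.01, 3.14, 3.14, 3.14].

### API

Orientations are given as a unit quaternion [x, y, z, w].
In Python, from station import robot, hand, kinematics, get_state, eyes, job_done, finder gives the robot as it stands. The module is installed in compiled form; this text tells all that it offers. Calls block until the motion is done:
- robot.move_pose(position, orientation): joint-space move of the TCP to a pose.
- robot.move_l(position, frame=None, max_speed=0.15): straight line of the TCP; frame=None keeps the orientation; max_speed is the mean speed in m/s.
- robot.move_joints(angles): joint-space move.
- hand.move_gripper(opening): opening from 0.0 (shut) to 1.0 (fully open); the grip force is fixed at half the most; returns when the fingers have stopped.
- robot.sleep(seconds).
- kinematics.solve_ik(position, orientation): joint angles nearest the present ones, or None.
- get_state(): the state.
- eyes.snapshot(name): name is "side" or "top"; returns a dict with "image" (384x512x3 uint8, red, green, blue), "fx", "fy", "cx", "cy" (pixels), "cam_to_world" (4x4, takes a point from camera to world coordinates). Camera axes: x right, y down, z forward; pixel columns grow to the right and rows downward; lengths in m; the calibration is good to about 2 mm. A picture is of the moment at which its call begins. There is no depth.
A pose or a line that the arm cannot do raises robot.Unreachable and nothing moves.
- job_done(): hands the job in; it is judged then, once.
Trained networks look in the newest picture that a camera, given by its name, has taken for a name from the list of things; names that differ only in an ending like _2 or _b are one class to them, and where a whole thing is asked for, a point or a joint stands for the part that bears it (a point fixed in the world has none). Each returns a list of dicts, best first, with "confidence" (0 to 1); they miss things now and then, are a little off and sometimes report something else, mostly with a low value. They report only what shows in the picture. A call takes as long as a camera call. They do not tell look-alikes from the thing itself.
- finder.look_for(camera, query): "extent" ([left, top, right, bottom] in pixels, round what is visible of it).
- finder.silhouettes(camera, query): "pixels" (384x512 bool, what is visible of it) and "extent" ([left, top, right, bottom] in pixels, round what is visible of it).
The state is a dict: "time_s": time; "joint_pos": joint angles; "joint_vel": joint speeds; "joint_torque": joint torques, N m; "ee_pos": TCP position; "orientation": TCP orientation; "wrist_force": force on the tool from outside, world axes, zero at the start; "wrist_torque": the same for the moment, N m; "opening": opening from 0.0 (shut) to 1.0 (fully open); "grip_force": force on a finger pad.
Only numpy, scipy, OpenCV 4.12 (cv2) and the standard library are available. Lean on these libraries where they do the work, as an engineer would, in place of code of your own. Each camera call takes 0.05 s, during which the arm holds its last target. There are 200 camera calls.

### The job

Two sprung board clamps are screwed to the bench; one already grips a circuit board. Get the empty one ready for the next board: push its thumb plate away from the fixed jaw until the slide has passed the first notch, but not as far as the second, then let go so that it springs back and rests latched on the stop pin at its middle position. Pick nothing up, and leave the clamp with the board and the loose things around undisturbed.

Things in the scene. Friction and masses are not known exactly. Their poses are not given: they have to be found in the camera images.
- empty_clamp: empty board clamp, screwed down: aluminium base 172 x 110 x 8 mm; origin at the centre of its underside, x along the slide's travel, z up. Steel fixed jaw at its -x end (x -78 to -64 mm, 30 mm high). In the middle the aluminium slide, 62 x 60 mm, flat top 26 mm above the bench, carries an upright grey thumb plate. End block at +x, 26 mm high. No board in it.
- empty_plate (a point): middle of the front face (to push; it looks along clamp -x to the fixed jaw) of the empty clamp's thumb plate, 50 mm above the bench; moves with the slide. Plate 60 mm wide (clamp y), 8 mm thick, from 26 to 68 mm above the bench. Before it the slide's top is clear for 48 mm; beyond are only the jaw gap and the 30 mm high fixed jaw.
- empty_slide (a joint): travel of the empty clamp's slide (m): 0 at rest (jaws 24 mm apart), grows as the plate is pushed along clamp +x; end 0.054. Spring back-force 6 N at 0, plus 0.1 N per mm; a click tooth adds up to about 3 N. Past 0.024 the pin is behind the first tooth: let go, it returns to 0.024 and stays (middle position). Past 0.048 it latches at the second (too wide).
- empty_pin (a point): axis of the empty clamp's sprung stop pin, level with the slide's side, 17 mm above the bench, at clamp x 8, y 21 mm. It sits in a small steel block 28 mm high with a black knob 15 mm across at clamp +y and clicks in behind two ramped teeth on the slide's side (it climbs the second from travel 0.028). The slide can move on but not back over it.
- full_clamp: the other clamp, the same but with a green circuit board 45 x 75 mm, its upper parts 38 mm above the bench, gripped between its jaws; same frame. Not to be disturbed.
- full_plate (a point): middle of the front face of the other clamp's thumb plate, as on the empty clamp
- full_slide (a joint): travel of the other clamp's slide in m from where it grips the board (0); must stay at 0
- loose_board: green circuit board 45 x 75 x 18 mm lying loose on the bench, the next to be clamped; origin under its centre; leave it
- heat_sink: finned heat sink 30 x 50 x 20 mm, loose on the bench; origin under its centre; leave it
- tape_roll: roll of black tape, 62 mm across and 19 mm high, loose on the bench; origin under its centre; leave it
- tin_swabs: round tub with a lid, 64 mm across and 48 mm high, loose on the bench; origin under its centre; leave it
Mind the look-alikes: they are no part of the job. What is shaped like the empty_clamp but red is not meant.

How it is judged:
On the way:
1. the empty clamp's slide is pushed past its first notch (value of joint empty_slide above 0.0255 m), for 0.05 s.
At the end, for the whole second after the job is handed in: The empty clamp's slide rests latched at its first notch (travel 21 to 26.5 mm, at rest) with nothing touching it, the other clamp's slide within 4 mm of where it grips its board, and the loose board, heat sink, tape roll and tub within 20 mm of where they stood (value of joint empty_slide between 0.021 and 0.0265 m and velocity of joint empty_slide between -0.01 and 0.01 m/s and value of joint full_slide below 0.004 m and distance of each of loose_board, heat_sink, tape_roll, tin_swabs from where it was at the start of the episode below 0.02 m).
It fails at once if the empty clamp's slide is pushed on to its second notch (travel over 47 mm) (value of joint empty_slide above 0.047 m).
It fails at once if the clamp that grips a board is opened (over 4 mm) (value of joint full_slide above 0.004 m).
It fails at once if a loose thing is lifted, carried or knocked away (over 20 mm) (distance of any of loose_board, heat_sink, tape_roll, tin_swabs from where it was at the start of the episode above 0.02 m).
It also fails if it takes over 32 s, if anything falls off the work surface, if the arm or the gripper's body presses on something with over 40 N, if the wrist force passes 120 N, or if a joint passes its speed limit or range.

## Working session

There is one attempt and no reset: what is moved stays moved. The work goes in short steps, each a Python script; the robot and the scene stay as the last script left them, time stands still between calls to the robot, and variables do not carry over. Pictures are saved under pics/ and viewed, at most 10 in all, crops included, and the job is handed in when it is done.

```bash
mkdir -p pics
python3 - <<'E'
from station import *
import cv2, numpy as np
for c in ("top","side"):
    s=eyes.snapshot(c); cv2.imwrite(f"pics/{c}0.png",s["image"][:,:,::-1])
    print(c,s["fx"],s["fy"],s["cx"],s["cy"],np.round(s["cam_to_world"],3).tolist())
    for q in ("empty_clamp","empty_plate","empty_pin","full_clamp","full_plate"):
        print(q,[(np.round(d["extent"]).astype(int).tolist(),round(d["confidence"],2)) for d in finder.look_for(c,q)])
st=get_state();print(st["time_s"],st["ee_pos"],st["orientation"],st["opening"],robot.finger_overhang)
E
```

```text
top 391.0736062047211 391.0736062047211 259.0221576311526 190.58442904511347 [[0.021, -0.997, 0.078, 0.425], [-1.0, -0.02, 0.008, -0.096], [-0.006, -0.078, -0.997, 1.129], [0.0, 0.0, 0.0, 1.0]]
empty_clamp [([355, 189, 409, 254], 0.84), ([285, 148, 331, 211], 0.78)]
empty_plate [([297, 171, 321, 195], 0.95), ([373, 214, 400, 240], 0.89)]
empty_pin []
full_clamp [([163, 132, 210, 199], 0.93)]
full_plate [([174, 147, 200, 174], 0.96)]
side 375.3545957364343 375.3545957364343 256.85967169539344 196.30903705425288 [[-0.242, 0.794, -0.557, 1.013], [0.97, 0.195, -0.145, 0.036], [-0.006, -0.576, -0.818, 0.815], [0.0, 0.0, 0.0, 1.0]]
empty_clamp [([169, 186, 238, 249], 0.94), ([110, 136, 178, 196], 0.58)]
empty_plate [([126, 147, 160, 170], 0.85), ([186, 195, 217, 226], 0.65)]
empty_pin []
full_clamp [([308, 220, 373, 299], 0.64)]
full_plate [([324, 243, 353, 272], 0.64)]
0.6 [0.2368717  0.68520801 0.40471887] [ 1.65646284e-01  9.86185230e-01 -3.82507920e-06  3.48507308e-05] 0.9998874567803636 0.1861
```

Run:
```python
import cv2
t=cv2.imread("pics/top0.png"); s=cv2.imread("pics/side0.png")
cv2.imwrite("pics/t1.png",cv2.resize(t[110:270,150:420],(800,474),interpolation=cv2.INTER_CUBIC))
cv2.imwrite("pics/s1.png",cv2.resize(s[110:310,90:390],(800,533),interpolation=cv2.INTER_CUBIC))
```

```text
(no output)
```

View pics/t1.png

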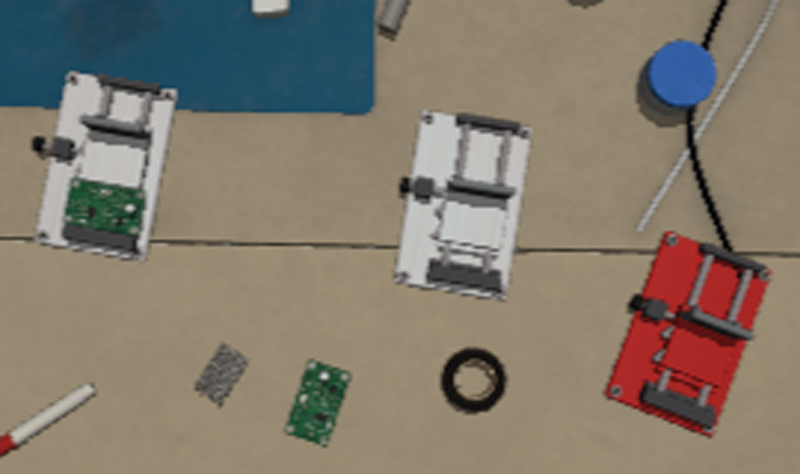

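View pics/s1.png

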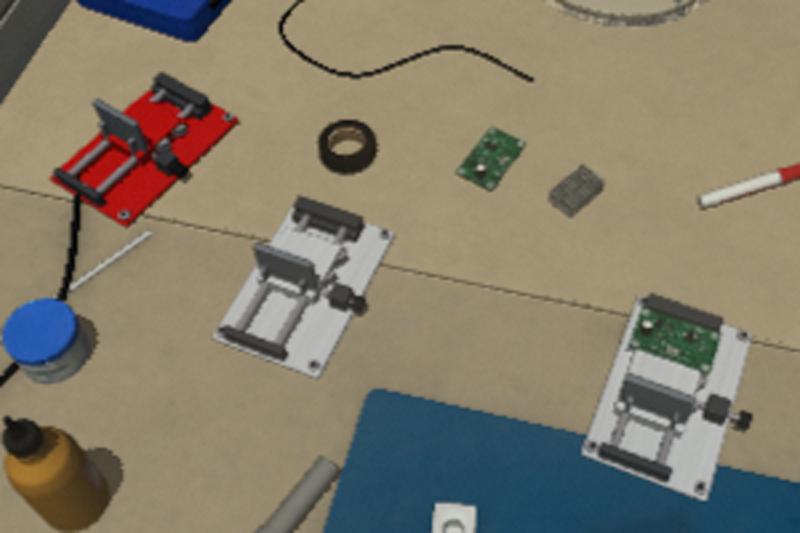

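The empty clamp is the middle white one: in the top crop its base corners are at (425,110), (532,128), (394,282) and (506,300), with the knob on the left. That means clamp +x points away from the robot. The red clamp is the look-alike, and the left one grips the board. Next I fit the pose from the base corners and check it against the plate detections.

```bash
cat > fit.py <<'E'
from station import *
import numpy as np
from scipy.optimize import least_squares
def crop(p,x0,y0,k): return [x0+p[0]/k,y0+p[1]/k]
def project(s,P):
    M=np.linalg.inv(s["cam_to_world"]); p=M[:3,:3]@P+M[:3,3]
    return np.array([s["fx"]*p[0]/p[2]+s["cx"],s["fy"]*p[1]/p[2]+s["cy"]])
def w(q,p):
    c,s=np.cos(q[2]),np.sin(q[2]); return np.array([q[0]+c*p[0]-s*p[1],q[1]+s*p[0]+c*p[1],p[2]])
B=lambda sx,sy:(sx*.086,sy*.055,.008)
obs={"top":[(B(1,1),(425,110)),(B(1,-1),(532,128)),(B(-1,1),(394,284)),(B(-1,-1),(506,300))],
     "side":[(B(1,-1),(214,338)),(B(1,1),(319,375)),(B(-1,1),(395,232))]}
CR={"top":(150,110,800/270),"side":(90,110,800/300)}
if __name__=="__main__":
    S={c:eyes.snapshot(c) for c in obs}
    f=lambda q:np.concatenate([project(S[c],w(q,p))-crop(o,*CR[c]) for c in obs for p,o in obs[c]])
    r=least_squares(f,[.45,-.2,0],loss="soft_l1"); q=r.x
    print(q,np.round(f(q),1).tolist()); np.save("pose.npy",q)
    plate=[w(q,(x,y,z)) for x in(.008,.016) for y in(-.03,.03) for z in(.026,.068)]
    for c in obs:
        e=np.array([project(S[c],P) for P in plate]); print(c,"plate pred",e.min(0).round(1),e.max(0).round(1))
E
python3 fit.py
```

```text
[ 0.55055057 -0.22147862 -0.13496859] [-1.9, -0.5, -0.4, -0.8, -0.3, -0.6, -0.1, -0.1, -1.2, -1.5, -0.2, -0.5, -0.1, -1.6]
top plate pred [296.7 168.9] [320.3 176.9]
side plate pred [187.6 200.1] [213.3 219.6]
```

Run:
```python
from station import *
import numpy as np, cv2
from scipy.spatial.transform import Rotation as R
from fit import w
q=np.load("pose.npy"); H=robot.finger_overhang
c,s=np.cos(q[2]),np.sin(q[2]); ex=np.array([c,s,0]); ey=np.array([-s,c,0])
ori=[R.from_matrix(np.c_[a*ex,-a*ey,[0,0,-1]]).as_quat() for a in(1,-1)]
P=lambda x,z:w(q,(x,0,z+H))
J=[kinematics.solve_ik(P(-.022,.2),o) for o in ori]
cur=np.array(get_state()["joint_pos"])
print([None if j is None else np.round(j,2).tolist() for j in J])
k=min((i for i in(0,1) if J[i] is not None),key=lambda i:abs(np.array(J[i])-cur)[6])
hand.move_gripper(0.0)
robot.move_pose(P(-.022,.2),ori[k])
robot.move_l(P(-.022,.08)); 
st=get_state();print(st["time_s"],st["ee_pos"],P(-.022,.08),st["wrist_force"],st["opening"])
np.save("ori.npy",ori[k])
im=[cv2.resize(eyes.snapshot(n)["image"][a:a+150,b:b+150,::-1],(400,400),interpolation=cv2.INTER_CUBIC) for n,a,b in(("top",100,230),("side",140,130))]
cv2.imwrite("pics/a2.png",np.hstack(im))
```

```text
[[-0.37, 0.67, 1.08, 2.01, -0.76, 0.93, -0.59], [0.13, 0.45, 0.23, 1.98, -0.15, 0.73, 1.88]]
6.4167 [ 0.52881521 -0.21880507  0.2665906 ] [ 0.52875064 -0.21851832  0.2661    ] [ 0.08356213 -0.79416861 -0.11535632] 0.008778715960355798
```

View pics/a2.png

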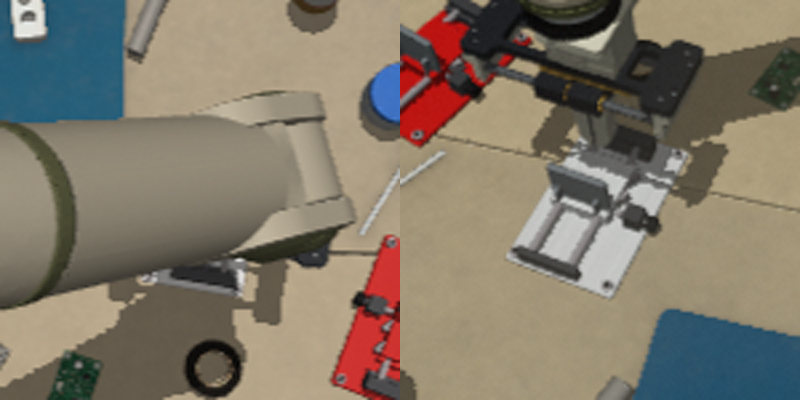

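The side view (right half) shows the closed fingers on the jaw side of the grey plate (plate at about 578,188), aligned with the clamp. Next I lower the fingers, feel for contact and push.

Run:
```python
from station import *
import numpy as np
from fit import w
q=np.load("pose.npy"); H=robot.finger_overhang
ex=np.array([np.cos(q[2]),np.sin(q[2]),0])
P=lambda x,z=.038:w(q,(x,0,z+H))
cx=lambda:(np.array(get_state()["ee_pos"])-w(q,(0,0,0)))@ex
F=lambda:float(np.array(get_state()["wrist_force"])@ex)
robot.move_l(P(-.022),max_speed=.08); robot.sleep(.2)
f0=F(); print("down",get_state()["wrist_force"],get_state()["ee_pos"][2]-H)
x=-.022; hit=None
while x<.012:
    x+=.002; robot.move_l(P(x),max_speed=.03); f=F()-f0
    print(round(x*1e3),round(cx()*1e3,1),round(f,1))
    if f<-3: hit=cx(); break
print("hit",hit,get_state()["time_s"])
```

```text
down [ 0.11741859 -0.6553098  -0.27568199] 0.038382660522559786
-20 -19.8 -0.3
-18 -17.9 -0.4
-16 -15.9 0.7
-14 -13.8 0.0
-12 -11.9 -0.2
-10 -9.9 -0.4
-8 -7.9 -0.5
-6 -5.9 -0.2
-4 -3.9 0.2
-2 -1.9 0.7
0 0.1 -0.2
2 0.9 -7.2
hit 0.0009382963620495514 10.3917
```

Contact came at clamp x of about 0.9 mm, where I expected it. Now I push to about 33 mm of travel in steps.

Run:
```python
from station import *
import numpy as np, cv2
from fit import w
q=np.load("pose.npy"); H=robot.finger_overhang
ex=np.array([np.cos(q[2]),np.sin(q[2]),0])
P=lambda x,z=.038:w(q,(x,0,z+H))
cx=lambda:(np.array(get_state()["ee_pos"])-w(q,(0,0,0)))@ex
def go(x):
    robot.move_l(P(x),max_speed=.04); s=get_state()
    print(round(x*1e3),round(cx()*1e3-.8,1),round(float(np.array(s["wrist_force"])@ex),1))
for x in (.010,.018,.022,.026,.028,.030,.032,.034): go(x)
while cx()-.0008<.031 and x<.040: x+=.001; go(x)
robot.sleep(.15)
for x in (.028,.024,.020,.010,-.012): go(x)
robot.move_l(P(-.012,.13)); 
robot.move_l(P(-.10,.2)); print(get_state()["time_s"])
im=[cv2.resize(eyes.snapshot(n)["image"][a:a+150,b:b+150,::-1],(400,400),interpolation=cv2.INTER_CUBIC) for n,a,b in(("top",100,230),("side",140,130))]
cv2.imwrite("pics/a3.png",np.hstack(im))
print(get_state()["time_s"])
```

```text
10 8.0 -7.5
18 15.5 -9.3
22 19.8 -6.2
26 23.8 -6.8
28 25.5 -9.1
30 27.4 -8.7
32 29.4 -9.3
34 31.3 -9.1
28 25.2 -8.7
24 23.1 -3.5
20 19.5 0.8
10 9.0 0.6
-12 -12.6 0.8
16.3083
16.4083
```

View pics/a3.png

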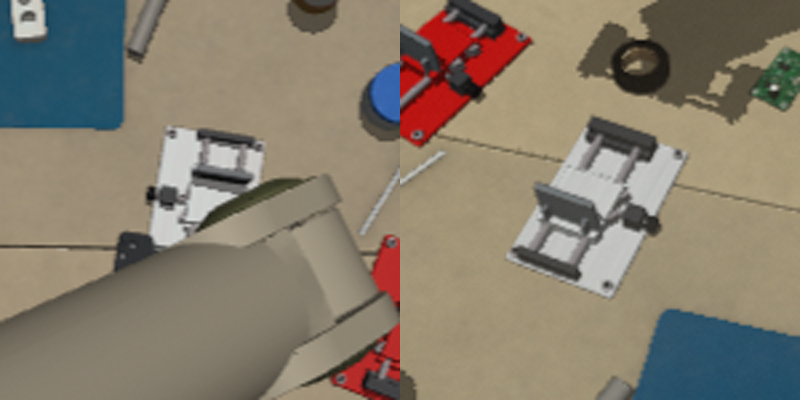

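In both views the slide stands well forward with a wide jaw gap, the plate (now at about 565,207) is beyond the pin, and the gripper is clear. Contact was lost at about 23–24 mm as I backed off, so the slide is latched at the first notch.

```bash
python3 -c "
from station import *
print(job_done(), get_state()['time_s'])"
```

```text
the job is handed in; nothing more can be done
the job is handed in; nothing more can be done
```

The empty clamp's slide was pushed to about 31 mm, let go, and sprang back to rest latched at the first notch (about 24 mm); the arm touched nothing else that I saw, and the job is handed in, though no verdict came back.

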